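Dial the code on the blue control-sample case

ROBOT

A 7-joint arm with a two-finger parallel gripper is mounted at the origin on the work surface. World frame = base frame: x ahead of the robot, y to its left, z up, the work surface at z = 0. Lengths are in m, angles in rad, forces in N, time in s.
With the tool pointing down it reaches from about 0.4 to 0.85 m from the base axis. Payload 10.4 kg.
Tool frame: the origin (TCP) lies between the finger pads; the fingertips stand manip.tcp_to_tips ahead of it and the grasp point (between the pads) lies 2 mm behind it (manip.tcp_to_tips is the distance from the TCP to the fingertips, in m); y points along the fingers, z is the direction in which the jaws open and shut, and the axes are right-handed (so a half turn about y gives the same grasp; the last joint's range is limited). The gripper opens to 85 mm and grips with 20 to 120 N. Pads are 22 mm wide; open, the fingers measure 114 mm over their backs; the gripper's body (76 mm by 85 mm) begins 54 mm behind the grasp point. The pads swing forward as they close: fully open they stand 13 mm farther back than shut.
Start: joints at [1.08, 0.332, -0.065, 1.46, 0.022, 1.35, -0.088], TCP at [0.282, -0.558, 0.248] pointing down, gripper open.
Joint ranges: [-2.6, 2.6], [-0.5, 2.12], [-1.47, 1.34], [0.16, 2.42], [-1.27, 4.41], [0.06, 2.06], [-2.6, 2.6]. Speed limits (rad/s): [2.22, 2.22, 2.79, 2.79, 3.14, 3.14, 3.14].

INTERFACE

Orientations are given as a unit quaternion [x, y, z, w].
In Python, from workcell import manip gives the robot as it stands. The module is installed in compiled form; this text tells all that it offers.
- The arm moves only by the tool move_arm, never from a script. Its argument "increments" is a list of rows, each an object with "offset": the shift along the tool's x, y, z in m, a list of three; "yaw": the turn about the tool's y in degrees; "jaw": the closure in counts, from 0 (fully open) to 255 (shut). In form: [{"offset": [tx, ty, tz], "yaw": yaw, "jaw": jaw}, ...]. A call has 1 to 10 rows; each row is the pose to reach, as a shift and turn from the pose measured when the call began, along the tool's axes at that moment; what a row does not reach only later rows make up. A row lasts 1/12 s, in which the tool goes at most 41.7 mm and 7.16 degrees, less where a joint would pass 70% of its speed; a pose out of reach is approached as far as the arm can. A call with a gripper value outside its range is refused whole. The fingers move at their own pace and stop on an object; "squeeze" is the grip in N (left out, the last holds). Time passes only in rows, so rows that repeat a pose let the fingers close. It gives the time, the measured TCP pose, the force and the opening at its end, in the units of the state.
- manip.get_obs(): the state, without advancing time (a new reading comes with each control period).
- manip.camera(name): name is "side" or "top"; returns a dict with "pixels" (384x512x3 uint8, red, green, blue), "depth" (384x512 float32, m along the optical axis (not along the pixel's ray), 0 where there is no reading), "intrinsics" (3x3 intrinsics, pixels), "R" (3x3) and "t" (3): a world point X has camera coordinates R X + t. Camera axes: x right, y down, z forward; pixel columns grow to the right and rows downward; lengths in m; the calibration is good to about 2 mm. A picture is of the moment at which its call begins.
- manip.hand_in(): hands the job in, once; it reports no verdict.
Trained networks look in a picture, given as the dict that the camera call returned (one of the last four; its "shot" number tells which), for a name from the list of things; names that differ only in an ending like _2 or _b are one class to them, and where a whole thing is asked for, a point or a joint stands for the part that bears it (a point fixed in the world has none). Each returns a list of dicts, best first, with "confidence" (0 to 1); they miss things now and then, are a little off and sometimes report something else, mostly with a low value. They report only what shows in the picture. A call takes as long as a camera call.
- manip.recognise(picture, query): "bbox" ([left, top, right, bottom] in pixels, round what is visible of it).
- manip.spot_point(picture, query): "centre" ([column, row] in pixels: a listed point, or the origin of a listed thing).
The state is a dict: "clock": time; "joint_pos": joint angles; "joint_velocities": joint speeds; "tau": joint torques, N m; "position": TCP position; "ee_rot": TCP orientation; "ft_force": force on the tool from outside, world axes, zero at the start; "torque": the same for the moment, N m; "grip_width": opening from 0.0 (shut) to 1.0 (fully open).
Only numpy, scipy, OpenCV 4.12 (cv2) and the standard library are available. Lean on these libraries where they do the work, as an engineer would, in place of code of your own. Each camera call takes 0.05 s, during which the arm holds its last target. There are 200 camera calls.

TASK

Set the code on the lid of the blue lock case: turn its black dial to the yellow mark first, then turn its white dial to the blue mark. Turn one dial at a time, leave both pointing at their marks, and do not touch the grey case.

Things in the scene. Friction and masses are not known exactly. Their poses are not given: they have to be found in the camera images.
- blue_case: Blue lock case, fixed to the bench, 160 (x) x 260 (y) x 90 mm high; left or right of the grey one, yaw up to 0.25 rad. Origin: centre of underside; x away from the robot, y to its left, z up. Two upright-axis dials on the flat lid: black at y +65 mm, white at y -65 mm (x 0). Round each, 38 mm out on the far side, left to right: red, yellow, green, blue marks at +45, +15, -15, -45 deg from x.
- blue_case_black (a joint): Black (left) dial, rad: angle of its pointer (white line and nose) from the case's x, counterclockwise from above positive, stops at +-1.2. Yellow mark: +0.262. A disc 50 mm across, 94 to 104 mm above the bench, with a grip bar along the pointer, centred on the axis: 46 long, 14 thick, top at 134 mm; pinch it at about 127 mm. Friction 0.05 N m, no detents, stays where left.
- blue_case_white (a joint): White (right) dial of the blue case, pointer a black line and nose, rad: same shape, heights, zero, sense, stops and friction as the black dial. Blue mark: -0.785.
- grey_case: Grey lock case of the same shape, size and dials, fixed to the bench beside the blue one, yaw up to 0.25 rad: a bystander, not to be touched. Origin: centre of its underside; axes as for the blue case.

How it is judged:
On the way, in this order (a step that is already met when the one before it is completed fails the run):
1. the black dial points at the yellow mark, the white dial not yet turned towards its own (value of joint blue_case_black between 0.082 and 0.442 rad and value of joint blue_case_white above -0.45 rad), for 0.2 s.
2. the white dial points at the blue mark, the black one still at yellow (value of joint blue_case_black between 0.082 and 0.442 rad and value of joint blue_case_white between -0.965 and -0.605 rad), for 0.2 s.
At the end, for the whole second after the job is handed in: The blue case's black dial rests within 0.18 rad (10 degrees) of its yellow mark and its white dial within 0.18 rad of its blue mark, both released and still (all of step 2 and velocity of joint blue_case_black between -0.05 and 0.05 rad/s and velocity of joint blue_case_white between -0.05 and 0.05 rad/s); the robot touches nothing.
It fails at once if the robot touches the grey case or its dials (contact force between any of the fingers, the arm and grey_case above 1 N).
It also fails if it takes over 40 s, if anything falls off the work surface, if the arm or the gripper's body presses on something with over 40 N, if the wrist force passes 120 N, or if a joint passes its speed limit or range.

## Working session

There is one attempt and no reset: what is moved stays moved. The work goes in short steps, Python scripts to look and compute and a tool call to move; the robot and the scene stay as the last step left them, time stands still between calls to the robot, and variables do not carry over. Pictures are saved under pics/ and viewed, about 8 in all and at most 12, crops included, and the job is handed in when it is done.

Besides the shell and the picture viewer there is one more tool, called after ">>>" by a JSON object that holds its "op" and its "data". move_arm: Moves the arm, as the interface text tells. Its arguments: {"type":"object","properties":{"increments":{"type":"array","items":{"type":"object","properties":{"offset":{"type":"array","items":{"type":"number"}},"yaw":{"type":"number"},"jaw":{"type":"number"}}}},"squeeze":{"type":"number"}},"required":["increments"]}

```bash
mkdir -p pics; cat > h.py <<'E'
import numpy as np, cv2
from workcell import manip
def w(c,px,z=None):
    """pixel -> world, by depth or on plane z"""
    K,R,t=c["intrinsics"],np.array(c["R"]),np.array(c["t"])
    r=np.linalg.inv(K)@np.array([px[0],px[1],1.])
    if z is None:
        d=c["depth"][int(round(px[1])),int(round(px[0]))]
    else:
        C=-R.T@t; d=(z-C[2])/(R.T@r)[2]
    return R.T@(r*d-t)
def save(c,n): cv2.imwrite(f"pics/{n}.png",c["pixels"][:,:,::-1])
E
python3 - <<'E'
from h import *
o=manip.get_obs(); print(o["position"],o["ee_rot"],o["grip_width"],o["clock"],manip.tcp_to_tips)
T=manip.camera("top");S=manip.camera("side")
save(T,"top");save(S,"side")
for n,c in(("top",T),("side",S)):
    for q in("blue_case","blue_case_black","blue_case_white","grey_case"):
        for r in manip.recognise(c,q)[:2]: print(n,q,"bbox",np.round(r["bbox"]),round(r["confidence"],2))
        for r in manip.spot_point(c,q)[:2]: print(n,q,"pt",np.round(r["centre"],1),round(r["confidence"],2),w(c,r["centre"]).round(3),w(c,r["centre"],.1).round(3))
E
```

```text
[ 0.28166627 -0.55751687  0.24751926] [-0.16403862  0.68834403 -0.68735614  0.16375397] 1.0038750251198711 0.0 0.017
top blue_case bbox [106. 134. 233. 219.] 0.59
top blue_case pt [169.3 179.5] 0.77 [0.582 0.169 0.089] [0.58  0.167 0.1  ]
top blue_case_black bbox [125. 163. 147. 187.] 0.68Traceback (most recent call last):
  File "<stdin>", line 8, in <module>
ValueError: it knows: blue_case, grey_case
```

View pics/top.png

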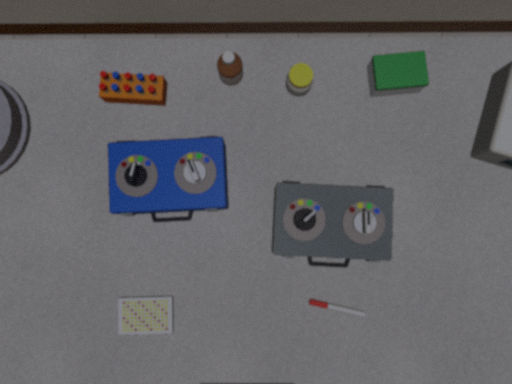

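View pics/side.png

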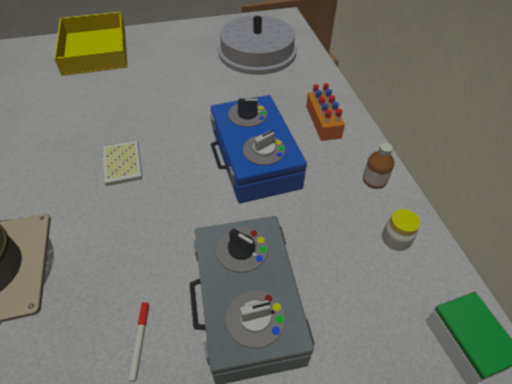

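The top view shows the blue case at about (168,176) and the grey one at (333,221). The blue black dial is at (136,176) and its white dial at (195,172). Next I'll measure the case yaw, the dials and the bar angles.

```bash
cat > m.py <<'E'
from h import *
def cloud(c):
    K,R,t=np.array(c["intrinsics"]),np.array(c["R"]),np.array(c["t"]); d=c["depth"]
    v,u=np.indices(d.shape); p=np.stack([(u-K[0,2])/K[0,0]*d,(v-K[1,2])/K[1,1]*d,d],-1)
    return (p-t)@R
def measure(cams,yaw=None):
    out=None
    for n in cams:
        c=manip.camera(n);P=cloud(c);ok=c["depth"]>0
        hsv=cv2.cvtColor(c["pixels"],cv2.COLOR_RGB2HSV)
        m=ok&(hsv[...,0]>105)&(hsv[...,0]<130)&(hsv[...,1]>120)&(P[...,2]>.08)&(P[...,2]<.105)&(np.hypot(P[...,0]-.58,P[...,1]-.17)<.2)
        (cx,cy),(a,b),ang=cv2.minAreaRect(P[m][:,:2].astype(np.float32))
        if a>b: ang-=90
        ang=np.radians((ang+45)%90-45)
        print(n,"case",np.round([cx,cy,a,b,ang],3),"lid z",np.median(P[m][:,2]).round(4))
        if out is None: out=(cx,cy,ang)
        ex=np.array([np.cos(ang),np.sin(ang)]);ey=np.array([-ex[1],ex[0]])
        for nm,s in(("black",.065),("white",-.065)):
            q=np.array([cx,cy])+s*ey
            b=ok&(P[...,2]>.118)&(P[...,2]<.15)&(np.hypot(P[...,0]-q[0],P[...,1]-q[1])<.04)
            pts=P[b];mu=pts[:,:2].mean(0);(rc,rs,ra)=cv2.minAreaRect(pts[:,:2].astype(np.float32))
            w_,v_=np.linalg.eigh(np.cov((pts[:,:2]-mu).T));d=v_[:,1]*np.sign(v_[0,1]);th=np.arctan2(d[1],d[0])
            print(n,nm,"axis",q.round(3),"bar",mu.round(3),np.round(rc,3),np.round(rs,3),"n",b.sum(),"top",np.percentile(pts[:,2],[50,95]).round(3),"world ang",th.round(3),"joint",(th-ang).round(3))
        np.set_printoptions(suppress=True)
        save({"pixels":c["pixels"]},n+"_%d"%c["shot"])
        if n=="top": crop=c["pixels"][125:230,95:245]; cv2.imwrite("pics/crop_%d.png"%c["shot"],cv2.resize(crop[:,:,::-1],None,fx=5,fy=5,interpolation=cv2.INTER_CUBIC))
E
python3 - <<'E'
from m import *
measure(["top","side"])
import os;os.rename([f"pics/{f}" for f in os.listdir("pics") if f.startswith("crop_")][0],"pics/crop0.png")
from scipy.spatial.transform import Rotation as R
print(R.from_quat(manip.get_obs()["ee_rot"]).as_matrix().round(3))
E
```

```text
top case [0.593 0.176 0.158 0.259 0.051] lid z 0.0897
top black axis [0.59  0.241] bar [0.591 0.241] [0.591 0.242] [0.015 0.046] n 177 top [0.133 0.136] world ang -0.251 joint -0.302
top white axis [0.597 0.112] bar [0.597 0.112] [0.598 0.112] [0.046 0.014] n 156 top [0.133 0.136] world ang 0.404 joint 0.353
side case [0.593 0.176 0.158 0.258 0.054] lid z 0.0905
side black axis [0.589 0.241] bar [0.589 0.24 ] [0.59  0.242] [0.016 0.045] n 179 top [0.131 0.136] world ang -0.261 joint -0.315
side white axis [0.596 0.111] bar [0.596 0.11 ] [0.596 0.113] [0.046 0.017] n 193 top [0.132 0.136] world ang 0.359 joint 0.305
[[-0.893 -0.     0.451]
 [-0.451  0.    -0.893]
 [-0.    -1.    -0.   ]]
```

View pics/crop0.png

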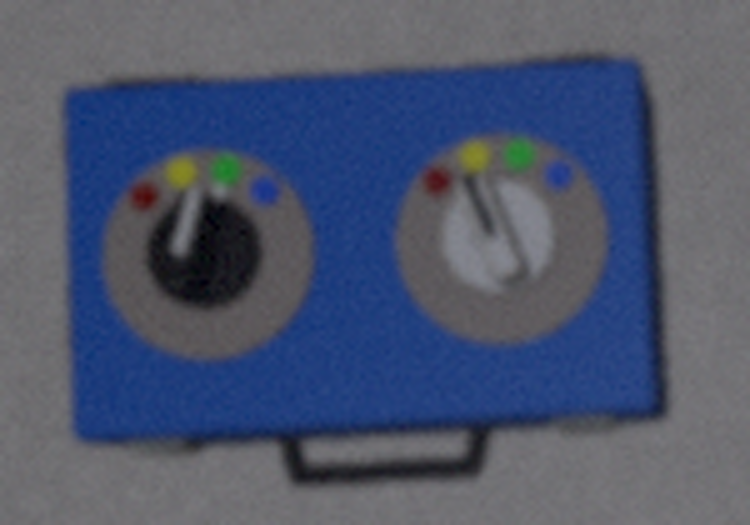

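The lid, bar tops (about 134 mm) and yaw agree between the two views. The black dial is at (0.590, 0.241) and reads -0.31. The white dial is at (0.597, 0.112) and reads +0.33. In the crop, the black pointer aims just left of green and the white one between yellow and red, which fits those readings. I'm moving now.

>>> {"op": "move_arm", "data": {"increments": [{"offset": [-0.636,0,-0.574],"yaw": -138.6,"jaw": 0},{"offset": [-0.636,0,-0.574],"yaw": -138.6,"jaw": 0},{"offset": [-0.636,0,-0.574],"yaw": -138.6,"jaw": 0},{"offset": [-0.636,0,-0.574],"yaw": -138.6,"jaw": 0},{"offset": [-0.636,0,-0.574],"yaw": -138.6,"jaw": 0},{"offset": [-0.636,0,-0.574],"yaw": -138.6,"jaw": 0},{"offset": [-0.636,0,-0.574],"yaw": -138.6,"jaw": 0},{"offset": [-0.636,0,-0.574],"yaw": -138.6,"jaw": 0},{"offset": [-0.636,0,-0.574],"yaw": -138.6,"jaw": 0},{"offset": [-0.636,0,-0.574],"yaw": -138.6,"jaw": 0}], "squeeze": 30}}

```text
clock: 1.18
position: [0.4323, -0.1673, 0.2486]
ee_rot: [0.537, -0.46, 0.461, -0.537]
ft_force: [0.8, -0.9, 0.7]
grip_width: 1.003
```

```bash
cat > to.py <<'E'
from h import *
import sys
from scipy.spatial.transform import Rotation as R
# target x y z, tool-z azimuth deg -> offset, yaw
x,y,z,az=map(float,sys.argv[1:5]); o=manip.get_obs(); M=R.from_quat(o["ee_rot"]).as_matrix()
cur=np.degrees(np.arctan2(M[1,2],M[0,2])); np.set_printoptions(suppress=True)
print("t",round(o["clock"],2),"pos",o["position"].round(4),"az",cur.round(2),"tilt",M[:,1].round(3),"F",o["ft_force"].round(1),"Tz",o["torque"].round(2),"w",round(o["grip_width"],3),"q",o["joint_pos"].round(2))
print("offset",(M.T@(np.array([x,y,z])-o["position"])).round(4),"yaw",round(-((az-cur+180)%360-180),2))
E
python3 to.py .590 .241 .2 75.4
```

```text
t 1.18 pos [ 0.4323 -0.1673  0.2486] az 8.77 tilt [ 0.001 -0.001 -1.   ] F [ 0.8 -0.9  0.7] Tz [ 0.01 -0.1  -0.02] w 1.003 q [ 0.75 -0.   -0.47  1.85 -0.    1.3   0.43]
offset [-0.3795  0.0485  0.2181] yaw -66.63
```

>>> {"op": "move_arm", "data": {"increments": [{"offset": [-0.38,0,0.218],"yaw": -66.6,"jaw": 0},{"offset": [-0.38,0,0.218],"yaw": -66.6,"jaw": 0},{"offset": [-0.38,0,0.218],"yaw": -66.6,"jaw": 0},{"offset": [-0.38,0,0.218],"yaw": -66.6,"jaw": 0},{"offset": [-0.38,0,0.218],"yaw": -66.6,"jaw": 0},{"offset": [-0.38,0,0.218],"yaw": -66.6,"jaw": 0},{"offset": [-0.38,0,0.218],"yaw": -66.6,"jaw": 0},{"offset": [-0.38,0.0,0.218],"yaw": -66.6,"jaw": 0},{"offset": [-0.38,0.03,0.218],"yaw": -66.6,"jaw": 60},{"offset": [-0.38,0.05,0.218],"yaw": -66.6,"jaw": 60}]}}

```text
clock: 2.02
position: [0.5805, 0.216, 0.218]
ee_rot: [-0.701, 0.086, -0.089, 0.702]
ft_force: [0.3, -0.8, 0.5]
grip_width: 0.767
```

```bash
python3 to.py .590 .241 .127 75.4
```

```text
t 2.02 pos [0.5805 0.216  0.218 ] az 75.77 tilt [ 0.005  0.001 -1.   ] F [ 0.3 -0.8  0.5] Tz [-0.04 -0.01 -0.02] w 0.767 q [ 0.18  0.45 -0.81  1.49  0.33  1.34  0.67]
offset [0.0027 0.091  0.0264] yaw 0.37
```

>>> {"op": "move_arm", "data": {"increments": [{"offset": [0.003,0.0,0.026],"yaw": 0.4,"jaw": 60},{"offset": [0.003,0.01,0.026],"yaw": 0.4,"jaw": 60},{"offset": [0.003,0.04,0.026],"yaw": 0.4,"jaw": 60},{"offset": [0.003,0.06,0.026],"yaw": 0.4,"jaw": 60},{"offset": [0.003,0.08,0.026],"yaw": 0.4,"jaw": 60},{"offset": [0.003,0.091,0.026],"yaw": 0.4,"jaw": 60},{"offset": [0.003,0.091,0.026],"yaw": 0.4,"jaw": 60},{"offset": [0.003,0.091,0.026],"yaw": 0.4,"jaw": 60}]}}

```text
clock: 2.68
position: [0.5903, 0.2404, 0.1274]
ee_rot: [-0.701, 0.089, -0.092, 0.702]
ft_force: [-0.2, 0.4, 1.4]
grip_width: 0.763
```

```bash
python3 to.py .590 .241 .127 75.4
```

```text
t 2.68 pos [0.5903 0.2404 0.1274] az 75.36 tilt [ 0.004  0.001 -1.   ] F [-0.2  0.4  1.4] Tz [ 0.03 -0.05 -0.03] w 0.763 q [ 0.11  0.57 -0.77  1.54  0.41  1.2   0.58]
offset [-0.0004  0.0004  0.0005] yaw -0.04
```

>>> {"op": "move_arm", "data": {"increments": [{"offset": [0,0,0],"yaw": 0,"jaw": 255},{"offset": [0,0,0],"yaw": 0,"jaw": 255},{"offset": [0,0,0],"yaw": 0,"jaw": 255},{"offset": [0,0,0],"yaw": 0,"jaw": 255},{"offset": [0,0,0],"yaw": 0,"jaw": 255},{"offset": [0,0,0],"yaw": 0,"jaw": 255},{"offset": [0,0,0],"yaw": 0,"jaw": 255},{"offset": [0,0,0],"yaw": 0,"jaw": 255}], "squeeze": 30}}

```text
clock: 3.35
position: [0.5912, 0.2428, 0.1287]
ee_rot: [-0.699, 0.087, -0.092, 0.704]
ft_force: [4.4, 7.4, 0.1]
grip_width: 0.158
```

```bash
python3 to.py .590 .241 .127 107.9
```

```text
t 3.35 pos [0.5912 0.2428 0.1287] az 75.43 tilt [ 0.008  0.005 -1.   ] F [4.4 7.4 0.1] Tz [ 1.37 -0.85 -0.03] w 0.158 q [ 0.11  0.56 -0.77  1.54  0.41  1.2   0.58]
offset [-0.0007  0.0017 -0.002 ] yaw -32.47
```

>>> {"op": "move_arm", "data": {"increments": [{"offset": [0,0,0],"yaw": -5,"jaw": 255},{"offset": [0,0,0],"yaw": -10,"jaw": 255},{"offset": [0,0,0],"yaw": -15,"jaw": 255},{"offset": [0,0,0],"yaw": -20,"jaw": 255},{"offset": [0,0,0],"yaw": -25,"jaw": 255},{"offset": [0,0,0],"yaw": -30,"jaw": 255},{"offset": [0,0,0],"yaw": -32.5,"jaw": 255},{"offset": [0,0,0],"yaw": -32.5,"jaw": 255},{"offset": [0,0,0],"yaw": -32.5,"jaw": 255}]}}

```text
clock: 4.1
position: [0.5913, 0.2431, 0.1288]
ee_rot: [-0.697, -0.113, 0.106, 0.7]
ft_force: [2.0, 3.3, -3.5]
grip_width: 0.158
```

```bash
python3 to.py .590 .241 .127 107.9
```

```text
t 4.1 pos [0.5913 0.2431 0.1288] az 107.84 tilt [ 0.008  0.006 -1.   ] F [ 2.   3.3 -3.5] Tz [ 0.59 -0.39  0.03] w 0.158 q [ 0.17  0.6  -0.88  1.53  0.48  1.22  1.1 ]
offset [-0.0019  0.0018 -0.0016] yaw -0.06
```

Turned. Now I'll open the jaws, rise, and move over to the white dial.

>>> {"op": "move_arm", "data": {"increments": [{"offset": [0,0,0],"yaw": 0,"jaw": 60},{"offset": [0,0,0],"yaw": 0,"jaw": 60},{"offset": [0,0,0],"yaw": 0,"jaw": 60},{"offset": [0,0,0],"yaw": 0,"jaw": 60},{"offset": [0,0,0],"yaw": 0,"jaw": 60},{"offset": [0,-0.03,0],"yaw": 0,"jaw": 60},{"offset": [0,-0.06,0],"yaw": 0,"jaw": 60},{"offset": [0,-0.08,0],"yaw": 0,"jaw": 60},{"offset": [0,-0.08,0],"yaw": 0,"jaw": 60}]}}

```text
clock: 4.85
position: [0.592, 0.2439, 0.2138]
ee_rot: [-0.696, -0.115, 0.104, 0.701]
ft_force: [0.0, 1.4, 0.5]
grip_width: 0.765
```

```bash
python3 to.py .597 .1115 .205 111.3
```

```text
t 4.85 pos [0.592  0.2439 0.2138] az 107.83 tilt [ 0.014  0.009 -1.   ] F [0.  1.4 0.5] Tz [0.01 0.01 0.04] w 0.765 q [ 0.19  0.53 -0.92  1.44  0.43  1.36  1.14]
offset [-0.0359  0.0077 -0.1276] yaw -3.47
```

>>> {"op": "move_arm", "data": {"increments": [{"offset": [-0.036,0,-0.128],"yaw": -4,"jaw": 60},{"offset": [-0.036,0,-0.128],"yaw": -4,"jaw": 60},{"offset": [-0.036,0,-0.128],"yaw": -4,"jaw": 60},{"offset": [-0.036,0,-0.128],"yaw": -4,"jaw": 60},{"offset": [-0.036,0,-0.128],"yaw": -4,"jaw": 60},{"offset": [-0.036,0,-0.128],"yaw": -4,"jaw": 60}]}}

```text
clock: 5.35
position: [0.5969, 0.1105, 0.2124]
ee_rot: [-0.692, -0.139, 0.128, 0.696]
ft_force: [0.1, 0.7, 0.3]
grip_width: 0.764
```

```bash
python3 to.py .597 .1115 .127 112; python3 -c "
from h import *
c=manip.camera('side');p=c['pixels'][80:240,180:340,::-1];cv2.imwrite('pics/s1.png',cv2.resize(p,None,fx=3,fy=3))
c=manip.camera('top');p=c['pixels'][115:240,85:245,::-1];cv2.imwrite('pics/t1.png',cv2.resize(p,None,fx=4,fy=4))"
```

```text
t 5.35 pos [0.5969 0.1105 0.2124] az 111.74 tilt [ 0.014  0.009 -1.   ] F [0.1 0.7 0.3] Tz [ 0.05 -0.03  0.05] w 0.764 q [ 0.46  0.46 -0.94  1.54  0.38  1.32  1.43]
offset [-0.0009  0.0854  0.0007] yaw -0.26
```

View pics/t1.png

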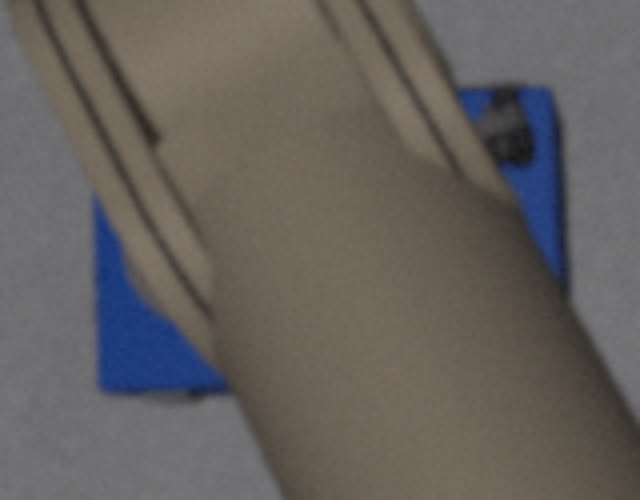

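The arm hides both dials from the top camera, so I'll check the side view.

View pics/s1.png

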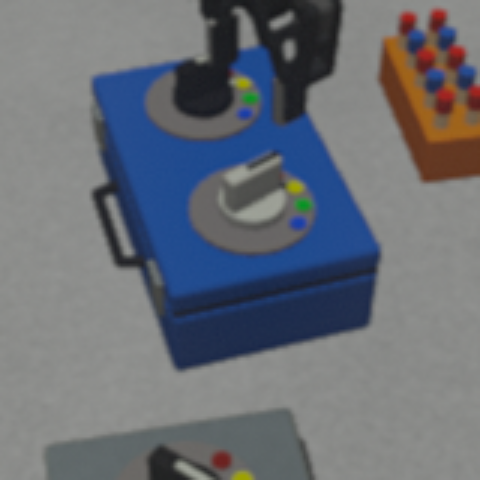

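```bash
python3 - <<'E'
from m import *
c=manip.camera("side");P=cloud(c)
for q in((.590,.241),(.597,.1115)):
    b=(c["depth"]>0)&(P[...,2]>.118)&(P[...,2]<.145)&(np.hypot(P[...,0]-q[0],P[...,1]-q[1])<.033)
    p=P[b][:,:2]; 
    if len(p)<20: print(len(p));continue
    v=np.linalg.eigh(np.cov((p-p.mean(0)).T))[1][:,1];v*=np.sign(v[0]);print(len(p),p.mean(0),cv2.minAreaRect(p.astype(np.float32)),np.arctan2(v[1],v[0])-.052)
E
```

```text
126 [0.58543736 0.23734436] ((0.5897200107574463, 0.24228762090206146), (0.04582446441054344, 0.016960524022579193), 16.624713897705078) 0.1617338062695698
197 [0.59620229 0.1097562 ] ((0.5970010161399841, 0.1127893328666687), (0.04635103419423103, 0.015943465754389763), 23.711278915405273) 0.31936941767872
```

The side crop shows the white bar clear at (255,185) with the fingers above it. The black dial, partly hidden, fits a rectangle at about 0.24 rad, which is on yellow. I'm descending on the white dial.

>>> {"op": "move_arm", "data": {"increments": [{"offset": [-0.001,0.03,0.001],"yaw": 0,"jaw": 60},{"offset": [-0.001,0.055,0.001],"yaw": 0,"jaw": 60},{"offset": [-0.001,0.075,0.001],"yaw": 0,"jaw": 60},{"offset": [-0.001,0.085,0.001],"yaw": 0,"jaw": 60},{"offset": [-0.001,0.085,0.001],"yaw": 0,"jaw": 60},{"offset": [-0.001,0.085,0.001],"yaw": 0,"jaw": 60}]}}

```text
clock: 6.0
position: [0.5964, 0.1152, 0.128]
ee_rot: [-0.692, -0.141, 0.13, 0.697]
ft_force: [0.2, 0.4, 0.9]
grip_width: 0.764
```

>>> {"op": "move_arm", "data": {"increments": [{"offset": [0,0,0],"yaw": 0,"jaw": 255},{"offset": [0,0,0],"yaw": 0,"jaw": 255},{"offset": [0,0,0],"yaw": 0,"jaw": 255},{"offset": [0,0,0],"yaw": 0,"jaw": 255},{"offset": [0,0,0],"yaw": 0,"jaw": 255},{"offset": [0,0,0],"yaw": 0,"jaw": 255},{"offset": [0,0,0],"yaw": 0,"jaw": 255},{"offset": [0,0,0],"yaw": 0,"jaw": 255}]}}

```text
clock: 6.67
position: [0.5975, 0.1135, 0.1292]
ee_rot: [-0.692, -0.141, 0.129, 0.696]
ft_force: [-0.6, -5.4, 6.2]
grip_width: 0.155
```

```bash
python3 to.py .597 .1115 .127 48
```

```text
t 6.67 pos [0.5975 0.1135 0.1292] az 111.94 tilt [ 0.016  0.008 -1.   ] F [-0.6 -5.4  6.2] Tz [-1.03  0.04 -0.01] w 0.155 q [ 0.43  0.54 -0.9   1.63  0.44  1.18  1.38]
offset [-0.0012  0.0021 -0.0017] yaw 63.94
```

>>> {"op": "move_arm", "data": {"increments": [{"offset": [0,0,0],"yaw": 6,"jaw": 255},{"offset": [0,0,0],"yaw": 12,"jaw": 255},{"offset": [0,0,0],"yaw": 18,"jaw": 255},{"offset": [0,0,0],"yaw": 24,"jaw": 255},{"offset": [0,0,0],"yaw": 30,"jaw": 255},{"offset": [0,0,0],"yaw": 36,"jaw": 255},{"offset": [0,0,0],"yaw": 40,"jaw": 255},{"offset": [0,0,0],"yaw": 40,"jaw": 255}]}}

```text
clock: 7.33
position: [0.5975, 0.1132, 0.1292]
ee_rot: [-0.695, 0.107, -0.117, 0.702]
ft_force: [0.9, 0.0, -2.9]
grip_width: 0.156
```

```bash
python3 to.py .597 .1115 .127 48
```

```text
t 7.33 pos [0.5975 0.1132 0.1292] az 71.75 tilt [ 0.016  0.007 -1.   ] F [ 0.9  0.  -2.9] Tz [-0.32 -0.14 -0.06] w 0.156 q [ 0.33  0.49 -0.76  1.63  0.36  1.15  0.74]
offset [ 0.      0.0022 -0.0018] yaw 23.75
```

>>> {"op": "move_arm", "data": {"increments": [{"offset": [0,0,0],"yaw": 6,"jaw": 255},{"offset": [0,0,0],"yaw": 12,"jaw": 255},{"offset": [0,0,0],"yaw": 18,"jaw": 255},{"offset": [0,0,0],"yaw": 23.5,"jaw": 255},{"offset": [0,0,0],"yaw": 23.5,"jaw": 255},{"offset": [0,0,0],"yaw": 23.5,"jaw": 255}]}}

```text
clock: 7.83
position: [0.5975, 0.1132, 0.1292]
ee_rot: [-0.657, 0.246, -0.255, 0.666]
ft_force: [0.9, 0.5, -1.6]
grip_width: 0.157
```

>>> {"op": "move_arm", "data": {"increments": [{"offset": [0,0,0],"yaw": 0,"jaw": 60},{"offset": [0,0,0],"yaw": 0,"jaw": 60},{"offset": [0,0,0],"yaw": 0,"jaw": 60},{"offset": [0,0,0],"yaw": 0,"jaw": 60},{"offset": [0,0,0],"yaw": 0,"jaw": 60},{"offset": [0,-0.03,0],"yaw": 0,"jaw": 60},{"offset": [0,-0.07,0],"yaw": 0,"jaw": 60},{"offset": [0,-0.1,0],"yaw": 0,"jaw": 60},{"offset": [0,-0.12,0],"yaw": 0,"jaw": 60},{"offset": [0,-0.12,0],"yaw": 0,"jaw": 60}]}}

```text
clock: 8.67
position: [0.5972, 0.1131, 0.2544]
ee_rot: [-0.656, 0.244, -0.257, 0.667]
ft_force: [0.4, -0.1, -0.2]
grip_width: 0.763
```

```bash
python3 to.py .46 -.02 .26 48
```

```text
t 8.67 pos [0.5972 0.1131 0.2544] az 48.56 tilt [ 0.023  0.008 -1.   ] F [ 0.4 -0.1 -0.2] Tz [ 0.01  0.05 -0.  ] w 0.763 q [ 0.31  0.36 -0.72  1.49  0.24  1.36  0.42]
offset [-0.0146 -0.0098 -0.1905] yaw 0.56
```

Clear of the dials. I'm backing the arm away, high up, so the cameras can see both dials.

>>> {"op": "move_arm", "data": {"increments": [{"offset": [-0.02,-0.02,-0.26],"yaw": 0,"jaw": 60},{"offset": [-0.02,-0.02,-0.26],"yaw": 0,"jaw": 60},{"offset": [-0.02,-0.02,-0.26],"yaw": 0,"jaw": 60},{"offset": [-0.02,-0.02,-0.26],"yaw": 0,"jaw": 60},{"offset": [-0.02,-0.02,-0.26],"yaw": 0,"jaw": 60},{"offset": [-0.02,-0.02,-0.26],"yaw": 0,"jaw": 60},{"offset": [-0.02,-0.02,-0.26],"yaw": 0,"jaw": 60},{"offset": [-0.02,-0.02,-0.26],"yaw": 0,"jaw": 60},{"offset": [-0.02,-0.02,-0.26],"yaw": 0,"jaw": 60}]}}

```text
clock: 9.42
position: [0.4096, -0.0688, 0.2686]
ee_rot: [-0.656, 0.244, -0.257, 0.667]
ft_force: [-0.1, 0.3, 0.5]
grip_width: 0.759
```

```bash
rm pics/crop_*; python3 -c "
from m import *
measure(['top','side'])"; mv pics/crop_* pics/cropend.png
```

```text
top case [0.594 0.176 0.158 0.257 0.051] lid z 0.0897
top black axis [0.59  0.241] bar [0.59  0.241] [0.591 0.242] [0.047 0.016] n 173 top [0.133 0.136] world ang 0.305 joint 0.254
top white axis [0.597 0.111] bar [0.597 0.111] [0.598 0.112] [0.014 0.045] n 165 top [0.133 0.136] world ang -0.716 joint -0.767
side case [0.593 0.175 0.159 0.258 0.06 ] lid z 0.0905
side black axis [0.589 0.24 ] bar [0.59  0.239] [0.591 0.242] [0.048 0.015] n 171 top [0.13  0.136] world ang 0.294 joint 0.234
side white axis [0.596 0.11 ] bar [0.596 0.109] [0.598 0.112] [0.015 0.044] n 192 top [0.132 0.136] world ang -0.717 joint -0.777rm: cannot remove 'pics/crop_*': No such file or directory
```

View pics/cropend.png

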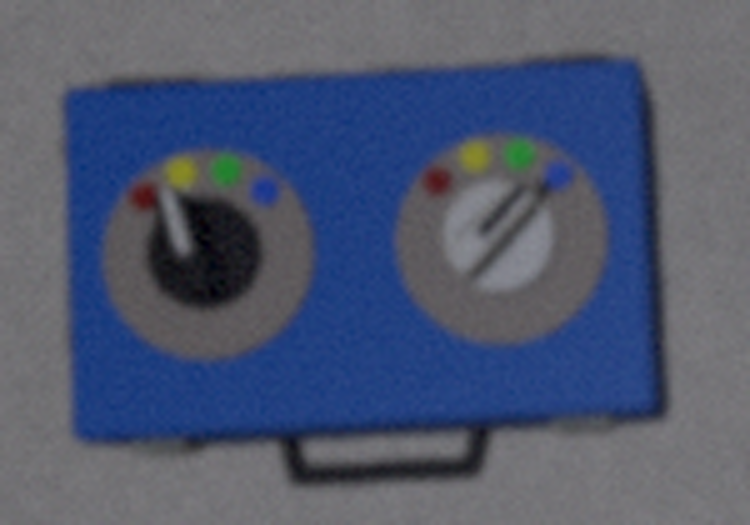

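The white line at (160,195)-(185,250) runs parallel to the direction of the yellow mark and is shifted only by parallax from its height. The black line on the white dial ends at the blue mark (558,175).

```bash
python3 -c "
from workcell import manip
print(manip.hand_in())"
```

```text
the job is handed in; nothing more can be done
None
```

I turned the black dial to the yellow mark, then the white dial to the blue mark, and handed the job in with the arm clear of everything. The hand-in reports no verdict.

| Dial | Target (rad) | Top camera (rad) | Side camera (rad) | Allowed error (rad) |
|---|---|---|---|---|
| Black | +0.262 | +0.254 | +0.234 | 0.18 |
| White | -0.785 | -0.767 | -0.777 | 0.18 |

- **Grey case:** the arm crossed above it with the tool point at about 0.25 m. No contact showed in the force readings.
- **Forces and time:** the wrist force stayed below 10 N at every reading. The robot clock was about 9.5 s at hand-in.
- **Checks that fell short:** the mid-job top picture was blocked by the arm. I checked the black dial then from a partly hidden side view: the outline fit gave 0.24 rad and the axis fit 0.16 rad, both within tolerance. The unobstructed views at the end settled it.

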